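# Half-close a gift canister on the display carousel

### The arm

A 6-joint arm with a two-finger parallel gripper is mounted at the origin on the work surface. World frame = base frame: x ahead of the robot, y to its left, z up, the work surface at z = 0. Lengths are in m, angles in rad, forces in N, time in s.
With the tool pointing down it reaches from about 0.3 to 0.875 m from the base axis. Payload 6.4 kg.
Tool frame: the origin (TCP) lies on the centre line of the jaws, within the pads' length; the fingertips stand 25 mm ahead of it and the grasp point (between the pads) lies 6 mm ahead of it (ctrl.tip_reach is the distance from the TCP to the fingertips, in m); z points along the fingers, y is the line along which they close (so a half turn about z gives the same grasp; the last joint's range is limited). The gripper opens to 85 mm and grips with 20 to 120 N. Pads are 22 mm wide; open, the fingers measure 114 mm over their backs; the gripper's body (76 mm by 85 mm) begins 54 mm behind the grasp point. The pads swing forward as they close: fully open they stand 13 mm farther back than shut.
Start: joints at [1.057, 0.181, 1.607, -0, 1.354, -0.206], TCP at [0.174, 0.548, 0.256] pointing down, gripper open.
Joint ranges: [-2.99, 2.99], [-0.89, 2.07], [0.3, 2.58], [-1.14, 4.28], [0, 2.63], [-3.12, 3.12]. Speed limits (rad/s): [2.57, 2.57, 3.01, 3.14, 3.14, 3.14].

### API

Orientations are given as a unit quaternion [w, x, y, z].
In Python, from bench import ctrl gives the robot as it stands.
- The arm moves only by the tool servo_tool, never from a script. Its argument "motion" is a list that holds one entry, the list of rows, each a list of 5 numbers: the shift along the tool's x, y, z in cm, then the turn about the tool's z in degrees, then the closure, from -1 (fully open) to 1 (shut). In form: [[[dx, dy, dz, twist, claw], ...]]. A call has 1 to 5 rows; each row is the pose to reach, as a shift and turn from the pose commanded when the call began, along the tool's axes at that moment; what a row does not reach only later rows make up. A row lasts 1/10 s, in which the tool goes at most 50 mm and 8.59 degrees, less where a joint would pass 70% of its speed; a pose out of reach is approached as far as the arm can. A call with a gripper value outside its range is refused whole. The fingers move at their own pace and stop on an object; the grip force is fixed at half the most. Time passes only in rows, so rows that repeat a pose let the fingers close. It gives the time, the measured TCP pose, the force, the opening and the grip force at its end, in the units of the state.
- ctrl.get_obs(): the state, without advancing time (a new reading comes with each control period).
- ctrl.camera(name): name is "side" or "top" or "wrist"; returns a dict with "pixels" (400x640x3 uint8, red, green, blue), "depth" (400x640 float32, m along the optical axis (not along the pixel's ray), 0 where there is no reading), "fx", "fy", "cx", "cy" (pixels), "R" (3x3) and "t" (3): a world point X has camera coordinates R X + t; the wrist camera has in their place "hand_eye" (4x4, takes a point from camera to tool coordinates, whose origin is the TCP and whose axes are the flange's). Camera axes: x right, y down, z forward; pixel columns grow to the right and rows downward; lengths in m; the calibration is good to about 2 mm. A picture is of the moment at which its call begins: read the wrist's pose just before it.
- ctrl.hand_in(): hands the job in; it is judged then, once.
The state is a dict: "time_s": time; "q": joint angles; "dq": joint speeds; "joint_efforts": joint torques, N m; "eef_pos": TCP position; "eef_rot": TCP orientation; "wrist_force": force on the tool from outside, world axes, zero at the start; "torque": the same for the moment, N m; "opening": opening from 0.0 (shut) to 1.0 (fully open); "grasp_force": force on a finger pad.
Only numpy, scipy, OpenCV 4.12 (cv2) and the standard library are available. Lean on these libraries where they do the work, as an engineer would, in place of code of your own. Each camera call takes 0.05 s, during which the arm holds its last target. There are 200 camera calls.

### The job

Turn the display carousel on by one click, anticlockwise seen from above, so that the open canister stands at the front pointer. Then put the loose lid on it with its lugs down through the rim notches, twist it clockwise to the half-way ticks on the rim, well short of the lock click, and finish while still holding the lid there with the gripper (its spring would turn it back), so that a colleague can fit the seal. Leave the other goods on the counter as they are.

Things in the scene. Friction and masses are not known exactly. Their poses are not given: they have to be found in the camera images.
- carousel (a joint): Angle of the wooden disc (280 mm dia., top 34 mm above the table) about its upright axis, rad, growing anticlockwise from above. A sprung ball catches it every 60 deg: at 0 (about where it starts) and at 1.047, the next position (open canister at the pointer). Leaving or entering a catch takes up to about 0.6 Nm (5 N at the peg). Carries three canisters 85 mm from the axis, two shut, one open.
- carousel_base: Fixed black foot of the carousel; origin on the turning axis at table height; it does not turn with the disc. Its -x axis points along the aluminium front pointer, a small bar on the table that sticks out to 180 mm from the axis.
- peg (a point): Top end (centre) of the aluminium turning peg, the only upright rod near the disc's edge: 118 mm from the axis, 60 deg anticlockwise of the open canister, top 112 mm above the table, 18 mm dia. in its upper 30 mm, 14 mm below. Fixed to the disc, moves with it. 50 mm free on either side.
- canister: The open steel canister, fixed on the disc: 90 mm dia., 65 mm high; origin at the centre of its underside (34 mm above the table), z up. Rim flange 6 mm thick, top at z = 65 mm, bore 62 mm dia., with two notches about 18 mm wide, on the canister's +x and -x, reaching out to the inner wall (40.5 mm radius).
- half_mark: Frame of the two small steel ticks on the canister's outside wall just below the rim, 48 mm from its centre: on this frame's +x and -x, 45 deg clockwise (from above) of the notches. Same origin as the canister. The lid is half-way when its grip bar points at the ticks.
- lid: Loose aluminium lid, 180 g, upright on the table. Origin at the centre of its underside, z up. Plug 57 mm dia. (52 at the foot), z 0-13 mm; lugs on +x and -x, 12 mm wide, z 0-5, tips 37 mm out; shoulder disc 90 mm dia., z 13-18; on top a wooden grip bar along x, 46 long, 16 wide, z 18-50. Same after a half turn. Seated, its origin is 52 mm above the canister's; twisted, it has 2 mm play upward.
- collar (a joint): Angle of the sprung collar in the open canister, rad, 0 at rest. After about 5 deg of clockwise twist the lugs push it, so it reads the lid's twist less about 0.09; half-way is about 0.70. Its spring (0.04 Nm + 0.25 Nm/rad) turns a lid that is let go part of the way back. The lock click resists from about 0.95 and is passed at about 1.35. Anticlockwise the lid is blocked at once.
- mug: White mug, 80 mm dia., 90 mm high, a bystander; origin at the centre of its underside.
- shut_tin: Loose canister already shut with its lid, 90 mm dia., 102 mm high, a bystander; origin at the centre of its underside.
- toy_van: Red toy van, 100 by 52 by 53 mm, a bystander; origin at the centre of its underside.
- pen_pot: Wooden pen pot, 70 mm dia., 100 mm high, pens to 146 mm, a bystander; origin at the centre of its underside.
- tape_roll: Roll of tape lying flat, 80 mm dia., 22 mm high, a bystander; origin at the centre of its underside.
Not all that is in view belongs to the job. Of the things shaped like the lid, the aluminium one is meant.

How it is judged:
On the way, in this order (a step that is already met when the one before it is completed fails the run):
1. the carousel rests at its next detent, the open canister at the front pointer, the lid not yet picked up (value of joint carousel between 0.96 and 1.13 rad and height (world z) of lid below 0.01 m), for 0.2 s.
2. the lid is seated in the open canister, lugs through the notches, not yet twisted (z of lid in the frame of canister below 0.0555 m and horizontal distance between lid and canister below 0.005 m and angle between the x axis of lid and the x axis of canister, either way round below 0.25 rad), for 0.1 s.
At the end, for the whole second after the job is handed in: The gripper still holds the lid (over 2 N): level and still in the open canister, within 5 mm of its axis and 4.5 mm of fully down, bar within 10 degrees of the half-way ticks, collar at 0.45 to 0.95 rad; carousel within 5 degrees of its second detent (angle between the x axis of lid and the x axis of half_mark, either way round below 0.175 rad and value of joint collar between 0.45 and 0.95 rad and z of lid in the frame of canister between 0.049 and 0.0565 m and horizontal distance between lid and canister below 0.005 m and angle between lid's own z axis and vertical below 0.08 rad and angular speed of lid below 0.15 rad/s and contact force between the fingers and lid above 2 N and value of joint carousel between 0.96 and 1.13 rad); the arm keeps its last pose, push and grip.
It fails at once if the lid is twisted into the lock click (value of joint collar above 1.15 rad).
It fails at once if one of the other loose goods is pushed away (over 30 mm) (distance of any of mug, shut_tin, toy_van, pen_pot, tape_roll from where it was at the start of the episode above 0.03 m).
It also fails if it takes over 64 s, if anything falls off the work surface, if the arm or the gripper's body presses on something with over 40 N, if the wrist force passes 120 N, or if a joint passes its speed limit or range.

## Working session

There is one attempt and no reset: what is moved stays moved. The work goes in short steps, Python scripts to look and compute and a tool call to move; the robot and the scene stay as the last step left them, time stands still between calls to the robot, and variables do not carry over. Pictures are saved under pics/ and viewed, at most 10 in all, crops included, and the job is handed in when it is done.

Besides the shell and the picture viewer there is one more tool, called after "Emit:" by a JSON object that holds its "op" and its "data". servo_tool: Moves the arm, as the interface text tells. Its arguments: {"type":"object","properties":{"motion":{"type":"array"}},"required":["motion"]}

```bash
mkdir -p pics; cat > h.py <<'E'
import numpy as np, cv2, pickle
from bench import ctrl
from scipy.spatial.transform import Rotation as Ro
def pose():
    o=ctrl.get_obs(); q=np.array(o['eef_rot']); return np.array(o['eef_pos']),Ro.from_quat(q[[1,2,3,0]]).as_matrix()
def shot(name,f):
    p,R=pose(); c=dict(ctrl.camera(name)); c['p'],c['Rt']=p,R
    pickle.dump(c,open(f'pics/{f}.pkl','wb')); cv2.imwrite(f'pics/{f}.png',c['pixels'][...,::-1]); return c
def load(f): return pickle.load(open(f'pics/{f}.pkl','rb'))
def ray(c,u,v):
    d=np.stack([(np.asarray(u)-c['cx'])/c['fx'],(np.asarray(v)-c['cy'])/c['fy'],np.ones(np.shape(u))],-1)
    if 'hand_eye' in c:
        H=np.array(c['hand_eye']); return c['p']+c['Rt']@H[:3,3], d@(c['Rt']@H[:3,:3]).T
    R=np.array(c['R']); return -R.T@np.array(c['t']), d@R
def atz(c,u,v,z):
    o,d=ray(c,u,v); return o+d*((z-o[2])/d[...,2])[...,None]
def cloud(c):
    v,u=np.mgrid[:400,:640]; o,d=ray(c,u,v); return o+d*c['depth'][...,None]
E
python3 - <<'E'
from h import *
a=shot('top','t0');b=shot('side','s0')
o=ctrl.get_obs();print(o['time_s'],o['eef_pos'],o['eef_rot'],o['opening'])
for c in(a,b): print(ray(c,320,200))
E
```

```text
0.1 [0.17395456 0.54756869 0.25546886] [-2.85274493e-04  1.53279756e-01  9.88182511e-01 -7.48337216e-04] 1.0001385991901346
(array([ 0.42996044, -0.10196187,  1.21832464]), array([ 0.0649279 ,  0.0361435 , -0.99730174]))
(array([0.43000468, 0.70987296, 0.92915281]), array([ 0.04658433, -0.67909008, -0.73269062]))
```

View pics/t0.png

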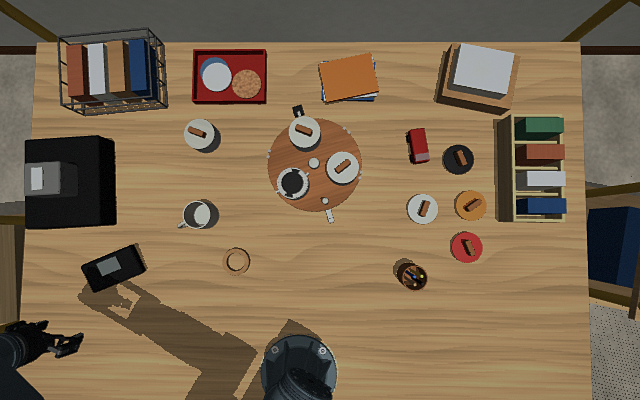

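View pics/s0.png

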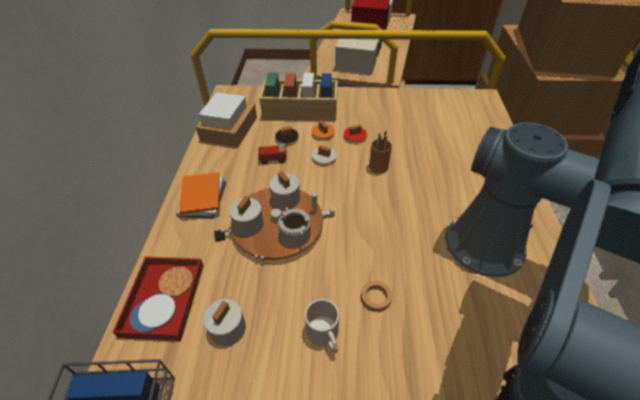

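The top view shows the carousel at about (315,165), with the open canister at (293,183), the peg at (325,201) and the pointer at (330,215). The four lid shapes are grey (424,209), orange (471,205), red (466,247) and black (458,158). The grey one fits "aluminium", so I'll confirm it in an enlarged crop.

```bash
python3 - <<'E'
from h import *
c=load('t0');im=c['pixels'][...,::-1]
A=cv2.resize(im[105:230,260:370],None,fx=5,fy=5,interpolation=cv2.INTER_CUBIC)[:600]
B=cv2.resize(im[185:235,400:450],None,fx=5,fy=5,interpolation=cv2.INTER_CUBIC)
out=np.zeros((600,800,3),np.uint8);out[:600,:550]=A;out[:250,550:800]=B
cv2.imwrite('pics/c0.png',out)
W=cloud(c); np.set_printoptions(precision=4,suppress=True)
for n,u,v in [('lid',417,211),('can',276,183),('disc',300,200),('peg',325,201),('hub',314,163),('lidbar',424,209)]: print(n,W[v,u])
E
```

```text
lid [ 0.4781 -0.347   0.0129]
can [0.5565 0.0719 0.0327]
disc [0.5067 0.0001 0.0313]
peg [ 0.4995 -0.0756  0.1095]
hub [ 0.6127 -0.0414  0.0595]
lidbar [ 0.4826 -0.3597  0.0494]
```

View pics/c0.png

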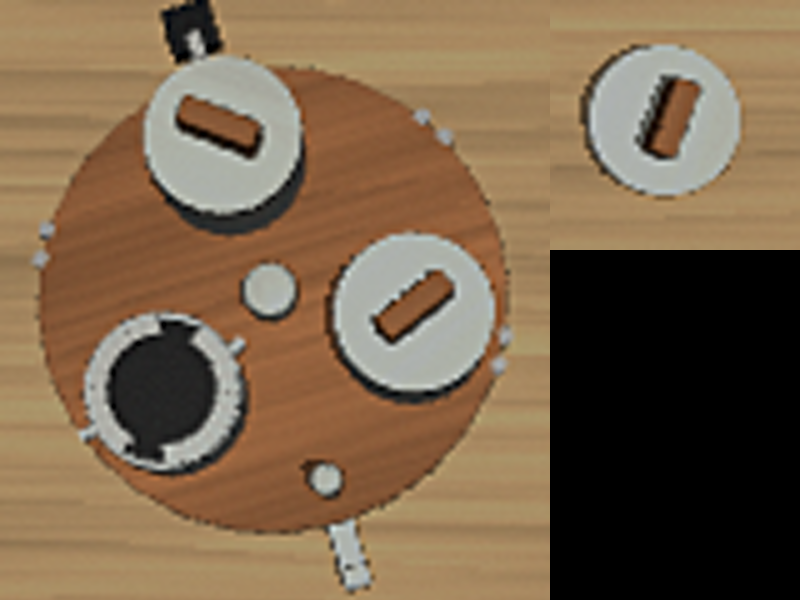

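The crop shows the grey lid at 5x, with its wooden bar running from about (660,155) to (690,80) in the crop. It has the aluminium colour of the shut tins' lids, so it is the one meant. The peg top is at crop (325,479), the disc spans 40..508 by 65..532, and the pointer tip is at about (358,583).

```bash
python3 - <<'E'
from h import *
np.set_printoptions(precision=4,suppress=True)
c=load('t0')
P=lambda x,y,z,ox=260,oy=105: atz(c,np.array(ox+(x+.5)/5-.5),np.array(oy+(y+.5)/5-.5),z)
ax=P(274,298.5,.034);peg=P(325,479,.112);can=P(164,392,.099);tip=P(355,585,.01)
n1,n2=P(180,325,.099),P(148,455,.099);t1,t2=P(237,345,.093),P(85,435,.093)
print('axis',ax,'peg',peg,'can',can,'tip',tip)
for n,p in(('peg',peg),('can',can),('tip',tip)):
    d=(p-ax)[:2];print(n,np.hypot(*d),np.degrees(np.arctan2(d[1],d[0])))
for a,b in((n1,n2),(t1,t2)): d=a-b;print(np.degrees(np.arctan2(d[1],d[0])),np.hypot(*d[:2]))
L=P(664-550,120,.018,400,185);b1,b2=P(658-550,155,.05,400,185),P(688-550,80,.05,400,185)
d=b2-b1;print('lid',L,np.degrees(np.arctan2(d[1],d[0])),(b1+b2)/2)
W=cloud(c)
m=(np.abs(W[...,2]-.034)<.006)&(np.hypot(W[...,0]-ax[0],W[...,1]-ax[1])<.16)
(x,y),r=cv2.minEnclosingCircle(W[m][:,:2].astype(np.float32));print('disc fit',x,y,r)
def go(t,psi):
    p,R=pose();d=R.T@(np.array(t)-p);cur=np.degrees(np.arctan2(R[1,1],R[0,1]));print('shift cm',d*100,'twist',cur-psi,'cur',cur)
go([*peg[:2],.2],-72)
E
```

```text
axis [ 0.6129 -0.0413  0.034 ] peg [ 0.501  -0.0745  0.112 ] can [0.5498 0.0163 0.099 ] tip [ 0.4442 -0.0906  0.01  ]
peg 0.11670095035740885 -163.46496299390657
can 0.08540809317380392 137.61846302569757
tip 0.1757091299568737 -163.72159455377198
-12.930190695510392 0.07503872218027094
-58.75762248658683 0.09917639760273028
lid [ 0.4851 -0.3619  0.018 ] -21.946924894899368 [ 0.4852 -0.3601  0.05  ]
disc fit 0.6231435537338257 -0.03792697191238403 0.14926978945732117
shift cm [-50.0142 -49.3702   5.6075] twist 144.3659266328844 cur 72.36592663288441
```

Emit:
{"op": "servo_tool", "data": {"motion": [[[-50,-49.4,3,0,0.2],[-50,-49.4,3,0,0.2],[-50,-49.4,3,0,0.2],[-50,-49.4,3,0,0.2],[-50,-49.4,3,0,0.2]]]}}

```text
time_s: 0.6
eef_pos: [0.2905, 0.3251, 0.2452]
eef_rot: [-0.0, 0.153, 0.988, -0.0]
wrist_force: [1.2, -0.4, -0.0]
opening: 0.399
grasp_force: 0.0
```

Emit:
{"op": "servo_tool", "data": {"motion": [[[0,0,0,0,0.2]]]}}

```text
time_s: 0.7
eef_pos: [0.2925, 0.3224, 0.245]
eef_rot: [0.0, 0.157, 0.988, -0.001]
wrist_force: [0.2, 0.3, -0.3]
opening: 0.398
grasp_force: 0.0
```

Emit:
{"op": "servo_tool", "data": {"motion": [[[-16,-15.6,2,0,0.2],[-16,-15.6,2,0,0.2],[-16,-15.6,2,0,0.2],[-16,-15.6,2,0,0.2],[-16,-15.6,2,0,0.2]]]}}

```text
time_s: 1.2
eef_pos: [0.3966, 0.1273, 0.2254]
eef_rot: [0.0, 0.154, 0.988, -0.0]
wrist_force: [-0.4, 0.3, -0.6]
opening: 0.401
grasp_force: 0.0
```

Emit:
{"op": "servo_tool", "data": {"motion": [[[-16,-15.6,2,0,0.2],[-16,-15.6,2,0,0.2],[-16,-15.6,2,0,0.2],[-16,-15.6,2,0,0.2],[-16,-15.6,2,0,0.2]]]}}

```text
time_s: 1.7
eef_pos: [0.5021, -0.0704, 0.2051]
eef_rot: [0.0, 0.154, 0.988, -0.0]
wrist_force: [1.1, 1.5, 0.7]
opening: 0.403
grasp_force: 0.0
```

Emit:
{"op": "servo_tool", "data": {"motion": [[[0,0,0,8,0.2],[0,0,0,16,0.2],[0,0,0,24,0.2],[0,0,0,32,0.2],[0,0,0,40,0.2]]]}}

```text
time_s: 2.2
eef_pos: [0.5008, -0.0667, 0.2052]
eef_rot: [-0.0, 0.484, 0.875, 0.0]
wrist_force: [-0.3, -0.1, -0.4]
opening: 0.401
grasp_force: 0.0
```

Emit:
{"op": "servo_tool", "data": {"motion": [[[0,0,0,8,0.2],[0,0,0,16,0.2],[0,0,0,24,0.2],[0,0,0,32,0.2],[0,0,0,40,0.2]]]}}

```text
time_s: 2.7
eef_pos: [0.5008, -0.0667, 0.2053]
eef_rot: [-0.0, 0.754, 0.656, -0.0]
wrist_force: [-0.2, 0.5, 0.1]
opening: 0.398
grasp_force: 0.0
```

Emit:
{"op": "servo_tool", "data": {"motion": [[[0,0,0,8,0.2],[0,0,0,16,0.2],[0,0,0,24,0.2],[0,0,0,32,0.2],[0,0,0,40,0.2]]]}}

```text
time_s: 3.2
eef_pos: [0.5008, -0.0667, 0.2053]
eef_rot: [-0.0, 0.933, 0.359, -0.0]
wrist_force: [-0.4, 0.5, -0.8]
opening: 0.399
grasp_force: 0.0
```

Emit:
{"op": "servo_tool", "data": {"motion": [[[0,0,0,8,0.2],[0,0,0,16,0.2],[0,0,0,24,0.2],[0,0,0,24,0.2],[0,0,0,24,0.2]]]}}

```text
time_s: 3.7
eef_pos: [0.5008, -0.0669, 0.2054]
eef_rot: [-0.0, 0.987, 0.162, -0.0]
wrist_force: [-0.8, 0.8, 0.4]
opening: 0.399
grasp_force: 0.0
```

```bash
cat >> h.py <<'E'
np.set_printoptions(precision=4,suppress=True)
def go(t,psi):
    p,R=pose();d=R.T@(np.array(t)-p);cur=np.degrees(np.arctan2(R[1,1],R[0,1]));print('pos',p,'shift cm',d*100,'twist',(cur-psi+180)%360-180,'cur',cur)
E
python3 - <<'E'
from h import *
go([.501,-.0745,.102],-73)
c=shot('wrist','w1')
# peg top in wrist view, by height band
W=cloud(c);m=(np.abs(W[...,2]-.112)<.006)&(np.hypot(W[...,0]-.501,W[...,1]+.0745)<.025);print(m.sum(),W[m].mean(0) if m.any() else 0)
E
```

```text
pos [ 0.5008 -0.0669  0.2054] shift cm [-0.2215  0.7269 10.3407] twist 1.6057042170944555 cur -71.39429578290556
556 [ 0.5029 -0.0742  0.1117]
```

View pics/w1.png

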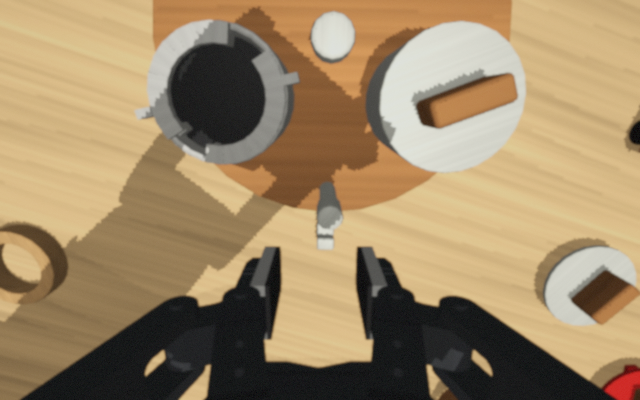

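The wrist view shows the peg top at (330,213), the open canister at (220,90), the hub at (333,36) and the lid at (590,285). The peg works out at (0.503,-0.074), height 0.112, which agrees with the top camera. I'll lower the half-open jaws around it.

Emit:
{"op": "servo_tool", "data": {"motion": [[[-0.1,0.8,0,1.6,0.2],[-0.1,0.8,3,1.6,0.2],[-0.1,0.8,6,1.6,0.2],[-0.1,0.8,8,1.6,0.2],[-0.1,0.8,10.3,1.6,0.2]]]}}

```text
time_s: 4.25
eef_pos: [0.5026, -0.0759, 0.1019]
eef_rot: [0.0, 0.989, 0.146, 0.0]
wrist_force: [0.5, 0.6, 0.1]
opening: 0.397
grasp_force: 0.0
```

Emit:
{"op": "servo_tool", "data": {"motion": [[[0,0,0,0,0.3],[0,0,0,0,0.3]]]}}

```text
time_s: 4.45
eef_pos: [0.5024, -0.0756, 0.1027]
eef_rot: [-0.0, 0.989, 0.146, -0.0]
wrist_force: [-0.2, -0.4, -0.0]
opening: 0.347
grasp_force: 0.0
```

```bash
python3 - <<'E'
from h import *
p,R=pose();A=np.array([.6135,-.0413])
o=ctrl.get_obs();print(p,o['q'],o['opening'],o['wrist_force'])
r=.1165; a0=np.radians(-163); cur=np.degrees(np.arctan2(R[1,1],R[0,1]))
for k in range(0,73,6):
    a=a0+np.radians(k);t=np.array([*(A+r*np.array([np.cos(a),np.sin(a)])),p[2]]);print(k,R.T@(t-p)*100,cur-(-73+k))
E
```

```text
[ 0.5024 -0.0756  0.1027] [-0.3834  0.2338  1.8901 -0.0001  1.0185  0.8949] 0.34661943883537755 [-0.2115 -0.4219 -0.0309]
0 [-0.0176 -0.0351  0.    ] -0.24079350885318718
6 [ 0.0514  1.1824 -0.0005] -6.240793508853187
12 [ 0.2472  2.386  -0.0012] -12.240793508853187
18 [ 0.5677  3.5625 -0.0019] -18.240793508853187
24 [ 1.0095  4.6991 -0.0026] -24.240793508853187
30 [ 1.5677  5.7833 -0.0035] -30.240793508853187
36 [ 2.2361  6.8032 -0.0043] -36.24079350885319
42 [ 3.0075  7.7476 -0.0052] -42.24079350885319
48 [ 3.8734  8.6063 -0.0061] -48.24079350885319
54 [ 4.8243  9.3697 -0.007 ] -54.24079350885319
60 [ 5.8498 10.0295 -0.008 ] -60.24079350885319
66 [ 6.9386 10.5786 -0.0089] -66.24079350885319
72 [ 8.0789 11.0108 -0.0098] -72.24079350885319
```

Emit:
{"op": "servo_tool", "data": {"motion": [[[0.01,0.6,0,-3,0.3],[0.05,1.2,0,-6,0.3],[0.13,1.8,0,-9,0.3],[0.25,2.4,0,-12,0.3],[0.4,3.0,0,-15,0.3]]]}}

```text
time_s: 4.95
eef_pos: [0.516, -0.1035, 0.1045]
eef_rot: [0.001, 0.961, 0.275, 0.001]
wrist_force: [-0.2, 0.6, -0.1]
opening: 0.351
grasp_force: 0.3
```

Emit:
{"op": "servo_tool", "data": {"motion": [[[0.01,0.6,0,-3,0.3],[0.05,1.2,0,-6,0.3],[0.13,1.8,0,-9,0.3],[0.25,2.4,0,-12,0.3],[0.4,3.0,0,-15,0.3]]]}}

```text
time_s: 5.45
eef_pos: [0.5353, -0.127, 0.1046]
eef_rot: [0.001, 0.917, 0.398, 0.001]
wrist_force: [-0.3, 0.8, -0.7]
opening: 0.348
grasp_force: 0.3
```

Emit:
{"op": "servo_tool", "data": {"motion": [[[0.01,0.6,0,-3,0.3],[0.05,1.2,0,-6,0.3],[0.13,1.8,0,-9,0.3],[0.25,2.4,0,-12,0.3],[0.4,3.0,0,-15,0.3]]]}}

```text
time_s: 5.95
eef_pos: [0.5598, -0.1446, 0.1047]
eef_rot: [0.001, 0.858, 0.514, 0.001]
wrist_force: [0.1, 0.1, -0.3]
opening: 0.348
grasp_force: 0.3
```

Emit:
{"op": "servo_tool", "data": {"motion": [[[0.01,0.6,0,-3,0.3],[0.05,1.2,0,-6,0.3],[0.13,1.8,0,-9,0.3],[0.25,2.4,0,-12,0.3],[0.4,3.0,0,-15,0.3]]]}}

```text
time_s: 6.45
eef_pos: [0.5859, -0.1544, 0.1042]
eef_rot: [-0.001, 0.783, 0.622, -0.001]
wrist_force: [-3.5, 0.1, 2.2]
opening: 0.345
grasp_force: 2.0
```

Emit:
{"op": "servo_tool", "data": {"motion": [[[0,0,0,0,0.3],[0,0,0,0,0.3],[0,0,0,0,0.3],[0,0,0,0,0.3]]]}}

```text
time_s: 6.85
eef_pos: [0.5871, -0.1547, 0.103]
eef_rot: [0.0, 0.784, 0.621, 0.0]
wrist_force: [-0.1, 0.1, -0.0]
opening: 0.351
grasp_force: 0.0
```

```bash
python3 - <<'E'
from h import *
o=ctrl.get_obs();print(o['eef_pos'],o['wrist_force'],o['grasp_force'])
c=shot('top','t1')
cv2.imwrite('pics/c1.png',cv2.resize(c['pixels'][105:235,260:370,::-1],None,fx=4.6,fy=4.6,interpolation=cv2.INTER_CUBIC))
E
```

```text
[ 0.5871 -0.1547  0.103 ] [-0.1367  0.072  -0.0012] 0.0
```

View pics/c1.png

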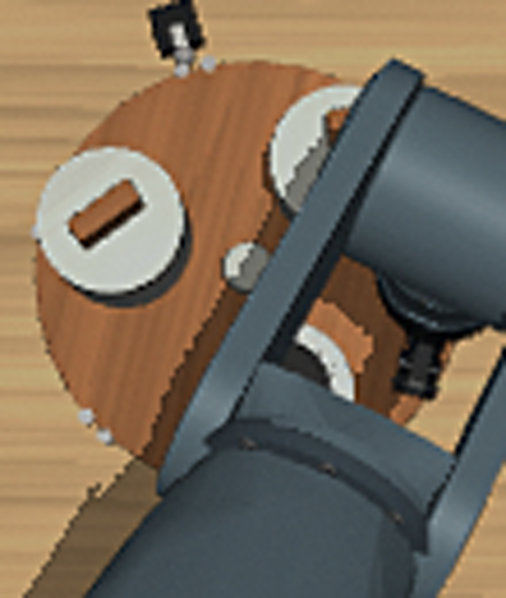

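The first jaw is unloaded and the catch block's ball sits between two rim nubs, at about (185,60). That suggests the disc is in its second detent, which I'll check with a clear view. Now I'll lift and go to the lid.

Emit:
{"op": "servo_tool", "data": {"motion": [[[0,0,-3,0,0.3],[0,0,-7,0,0.3],[0,0,-12,0,0.3],[0,0,-12,0,0.3]]]}}

```text
time_s: 7.3
eef_pos: [0.5908, -0.1563, 0.2311]
eef_rot: [0.006, 0.784, 0.621, 0.003]
wrist_force: [0.9, -0.1, 1.2]
opening: 0.353
grasp_force: 0.0
```

```bash
python3 - <<'E'
from h import *
go([.485,-.361,.2],-112)
E
```

```text
pos [ 0.5908 -0.1563  0.2311] shift cm [-22.3375  -5.6546   3.1047] twist 98.76024209320462 cur -13.23975790679534
```

Emit:
{"op": "servo_tool", "data": {"motion": [[[-4.4,-1.1,1,0,0.1],[-8.8,-2.2,2,0,0.1],[-13.2,-3.4,3,0,0.1],[-17.8,-4.5,3,0,0.1],[-22.3,-5.7,3,0,0.1]]]}}

```text
time_s: 7.8
eef_pos: [0.4793, -0.3599, 0.1922]
eef_rot: [-0.0, 0.784, 0.621, 0.0]
wrist_force: [0.3, 0.0, 0.2]
opening: 0.452
grasp_force: 0.0
```

Emit:
{"op": "servo_tool", "data": {"motion": [[[0,0,0,8,0.1],[0,0,0,16,0.1],[0,0,0,24,0.1],[0,0,0,32,0.1],[0,0,0,40,0.1]]]}}

```text
time_s: 8.3
eef_pos: [0.4803, -0.3587, 0.1925]
eef_rot: [0.0, 0.95, 0.312, 0.0]
wrist_force: [-0.6, -0.3, -0.6]
opening: 0.444
grasp_force: 0.0
```

Emit:
{"op": "servo_tool", "data": {"motion": [[[0,0,0,8,0.1],[0,0,0,16,0.1],[0,0,0,24,0.1],[0,0,0,32,0.1],[0,0,0,40,0.1]]]}}

```text
time_s: 8.8
eef_pos: [0.4804, -0.3586, 0.1925]
eef_rot: [0.0, 1.0, -0.031, 0.0]
wrist_force: [-0.5, 0.4, -0.6]
opening: 0.449
grasp_force: 0.0
```

Emit:
{"op": "servo_tool", "data": {"motion": [[[0,0,0,7,0.1],[0,0,0,14,0.1],[0,0,0,19,0.1],[0,0,0,19,0.1]]]}}

```text
time_s: 9.2
eef_pos: [0.4804, -0.3586, 0.1925]
eef_rot: [0.0, 0.981, -0.193, 0.0]
wrist_force: [-0.2, -0.1, 0.4]
opening: 0.449
grasp_force: 0.0
```

```bash
python3 - <<'E'
from h import *
go([.485,-.361,.2],-112)
w=shot('wrist','w2');c=shot('top','t2')
A=cv2.resize(c['pixels'][105:230,260:370],None,fx=4,fy=4,interpolation=cv2.INTER_CUBIC)
out=np.zeros((500,800,3),np.uint8);out[:500,:440]=A
W=w['pixels'][100:300,200:440];out[:300,440:]=cv2.resize(W,(360,300),interpolation=cv2.INTER_CUBIC)
cv2.imwrite('pics/c2.png',out[...,::-1])
P=cloud(w);m=(np.abs(P[...,2]-.05)<.006)&(np.hypot(P[...,0]-.485,P[...,1]+.361)<.045)
(x,y),s,a=r=cv2.minAreaRect((P[m][:,:2]*1000).astype(np.float32));print(m.sum(),P[m].mean(0),r)
m=(np.abs(P[...,2]-.018)<.006)&(np.hypot(P[...,0]-.485,P[...,1]+.361)<.06);print(m.sum(),cv2.minEnclosingCircle((P[m][:,:2]*1000).astype(np.float32)),np.median(P[m][:,2]))
E
```

```text
pos [ 0.4804 -0.3586  0.1925] shift cm [ 0.5196  0.0442 -0.7458] twist -0.288231960343893 cur -112.2882319603439
1122 [ 0.487  -0.3628  0.05  ] ((486.2867431640625, -362.4262390136719), (15.952085494995117, 45.3004150390625), 69.86155700683594)
6755 ((485.6636047363281, -362.39154052734375), 44.99818801879883) 0.01840126778496587
```

View pics/c2.png

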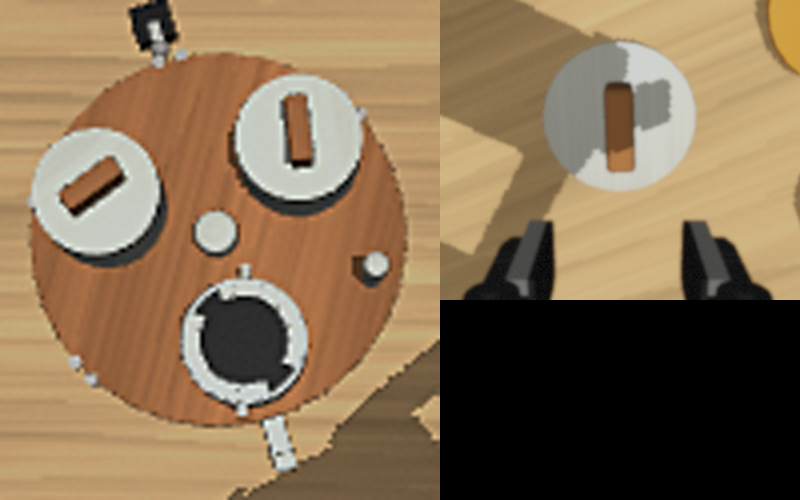

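The top view (left) shows the open canister at crop (245,342), right at the pointer, with the peg at (375,264). The wrist view shows the grey lid with its bar upright in the crop, orange partly visible at the top right. The fit gives the lid at (0.486,-0.362), bar at -20°, 45.0 mm radius and shoulder height 18.4 mm, all as specified. Next I'll grasp it.

Emit:
{"op": "servo_tool", "data": {"motion": [[[0.7,0.1,4,-2.2,0.1],[0.7,0.1,8,-2.2,0.1],[0.7,0.1,11,-2.2,0.1],[0.7,0.1,13.5,-2.2,0.1],[0.7,0.1,14.4,-2.2,0.1]]]}}

```text
time_s: 9.8
eef_pos: [0.485, -0.3606, 0.0455]
eef_rot: [-0.002, 0.985, -0.173, -0.002]
wrist_force: [-0.5, -0.3, 0.6]
opening: 0.449
grasp_force: 0.0
```

Emit:
{"op": "servo_tool", "data": {"motion": [[[0,0,0,0,0.1],[0,0,0,0,1],[0,0,0,0,1],[0,0,0,0,1],[0,0,0,0,1]]]}}

```text
time_s: 10.3
eef_pos: [0.4875, -0.3631, 0.0505]
eef_rot: [0.001, 0.985, -0.174, 0.001]
wrist_force: [-0.8, 1.4, 6.5]
opening: 0.175
grasp_force: 60.6
```

Emit:
{"op": "servo_tool", "data": {"motion": [[[0,0,-3,0,1],[0,0,-6,0,1],[0,0,-10,0,1],[0,0,-14,0,1],[0,0,-17,0,1]]]}}

```text
time_s: 10.8
eef_pos: [0.4868, -0.3625, 0.2217]
eef_rot: [0.001, 0.985, -0.174, 0.001]
wrist_force: [0.7, -0.9, -2.5]
opening: 0.175
grasp_force: 59.5
```

```bash
python3 - <<'E'
from h import *
c=load('t2')
P=lambda x,y,z: atz(c,np.array(260+(x+.5)/4-.5),np.array(105+(y+.5)/4-.5),z)
A=np.array([.6135,-.0413,0])
can=P(245,342,.099);peg=P(376,263,.112);print(can,peg)
for p in(can,peg):
    d=(p-A)[:2];print(np.hypot(*d),np.degrees(np.arctan2(d[1],d[0])))
go([can[0]-.12,can[1],.24],-90)
E
```

```text
[ 0.5304 -0.0635  0.099 ] [ 0.5846 -0.1537  0.112 ]
0.08601014471421545 -165.01538071766242
0.11608969712546995 -104.41503664274967
pos [ 0.4868 -0.3625  0.2217] shift cm [-17.4136 -25.4717  -1.9093] twist -20.026099735450543 cur -110.02609973545054
```

Emit:
{"op": "servo_tool", "data": {"motion": [[[0,0,-2,-7,1],[0,0,-2,-14,1],[0,0,-2,-21,1],[0,0,-2,-28,1],[0,0,-2,-35,1]]]}}

```text
time_s: 11.3
eef_pos: [0.4863, -0.362, 0.2387]
eef_rot: [-0.0, 0.991, 0.133, -0.0]
wrist_force: [-0.4, 1.0, -2.0]
opening: 0.176
grasp_force: 59.5
```

Emit:
{"op": "servo_tool", "data": {"motion": [[[0,0,0,-7,1],[0,0,0,-14,1],[0,0,0,-21,1],[0,0,0,-28,1],[0,0,0,-32,1]]]}}

```text
time_s: 11.8
eef_pos: [0.4863, -0.362, 0.2385]
eef_rot: [-0.0, 0.916, 0.401, -0.0]
wrist_force: [-0.6, -0.4, -1.3]
opening: 0.177
grasp_force: 59.5
```

```bash
python3 - <<'E'
from h import *
go([.445,-.148,.24],-43)
E
```

```text
pos [ 0.4863 -0.362   0.2385] shift cm [ 12.9016 -17.559   -0.1392] twist 0.2202320619873035 cur -42.779767938012704
```

Emit:
{"op": "servo_tool", "data": {"motion": [[[2.6,-3.5,0,0,1],[5.2,-7,0,0,1],[7.8,-10.5,0,0,1],[10.4,-14,0,0,1],[12.9,-17.5,0,0,1]]]}}

```text
time_s: 12.3
eef_pos: [0.4458, -0.1467, 0.2386]
eef_rot: [-0.0, 0.917, 0.398, 0.0]
wrist_force: [0.3, 1.4, -1.3]
opening: 0.177
grasp_force: 59.5
```

Emit:
{"op": "servo_tool", "data": {"motion": [[[0,0,0,0,1],[0,0,0,0,1],[0,0,0,0,1]]]}}

```text
time_s: 12.6
eef_pos: [0.4469, -0.1493, 0.239]
eef_rot: [0.001, 0.917, 0.398, 0.0]
wrist_force: [0.5, 0.1, -1.1]
opening: 0.174
grasp_force: 59.7
```

```bash
python3 - <<'E'
from h import *
o=ctrl.get_obs();print(o['eef_pos'],o['grasp_force'])
w=shot('wrist','w3');P=cloud(w)
cv2.imwrite('pics/w3b.png',cv2.resize(w['pixels'][...,::-1],(800,500),interpolation=cv2.INTER_CUBIC))
h=np.hypot(P[...,0]-.5305,P[...,1]+.0635)
m=(np.abs(P[...,2]-.099)<.006)&(h<.055)
Q=P[m];print(m.sum(),np.median(Q[:,2]),cv2.minEnclosingCircle((Q[:,:2]*1000).astype(np.float32)))
E
```

```text
[ 0.4469 -0.1493  0.239 ] 59.726243019104004
3929 0.09915998688791267 ((525.814697265625, -68.83110809326172), 47.12421417236328)
```

View pics/w3b.png

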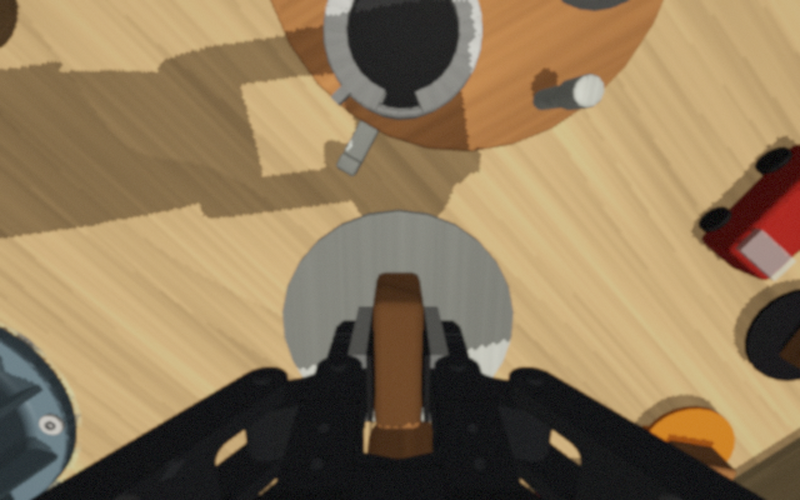

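The lid is held square: the shoulder is centred at (398,310) with the bar upright in the jaws. The open canister at (403,30) is cut off at the top edge, so I'll move 4 cm closer and look again.

Emit:
{"op": "servo_tool", "data": {"motion": [[[2,0,0,0,1],[4,0,0,0,1],[4,0,0,0,1],[4,0,0,0,1]]]}}

```text
time_s: 13.05
eef_pos: [0.4739, -0.1201, 0.2383]
eef_rot: [-0.0, 0.917, 0.398, -0.0]
wrist_force: [-0.8, -0.3, -0.7]
opening: 0.175
grasp_force: 59.7
```

```bash
cat > fit.py <<'E'
from h import *
from scipy.optimize import least_squares
def fit(Q):
    f=least_squares(lambda s:np.hypot(Q[:,0]-s[0],Q[:,1]-s[1])-s[2],[*Q[:,:2].mean(0),.045],loss='soft_l1',f_scale=.001);return f.x
E
python3 - <<'E'
from fit import *
go([.53,-.066,.24],-43)
w=shot('wrist','w4');P=cloud(w)
cv2.imwrite('pics/w4b.png',cv2.resize(w['pixels'][:220,180:480,::-1],None,fx=2.6,fy=2.6,interpolation=cv2.INTER_CUBIC))
h=np.hypot(P[...,0]-.53,P[...,1]+.066)
m=((np.abs(P[...,2]-.099)<.004)&(h<.06)).astype(np.uint8)
cs,_=cv2.findContours(m,cv2.RETR_EXTERNAL,cv2.CHAIN_APPROX_NONE)
k=max(cs,key=cv2.contourArea)[:,0]; Q=P[k[:,1],k[:,0]]
print('z',np.median(P[m>0][:,2]),'outer',fit(Q), cv2.minEnclosingCircle((Q[:,:2]*1000).astype(np.float32)),'rows',k[:,1].min())
# lid shoulder in hand
g=pose()[0];hz=np.median(P[...,2][(np.hypot(P[...,0]-g[0],P[...,1]-g[1])<.045)&(np.abs(P[...,2]-.205)<.02)]);print('shoulder z',hz,g)
E
```

```text
pos [ 0.4739 -0.1201  0.2383] shift cm [ 7.7796  0.4057 -0.1746] twist -0.04874755930728725 cur -43.0487475593073
z 0.09925950972254433 outer [ 0.5366 -0.0644  0.0377] ((548.0677490234375, -78.20100402832031), 41.307674407958984) rows 25
shoulder z 0.20620199075626433 [ 0.4737 -0.1202  0.2383]
```

View pics/w4b.png

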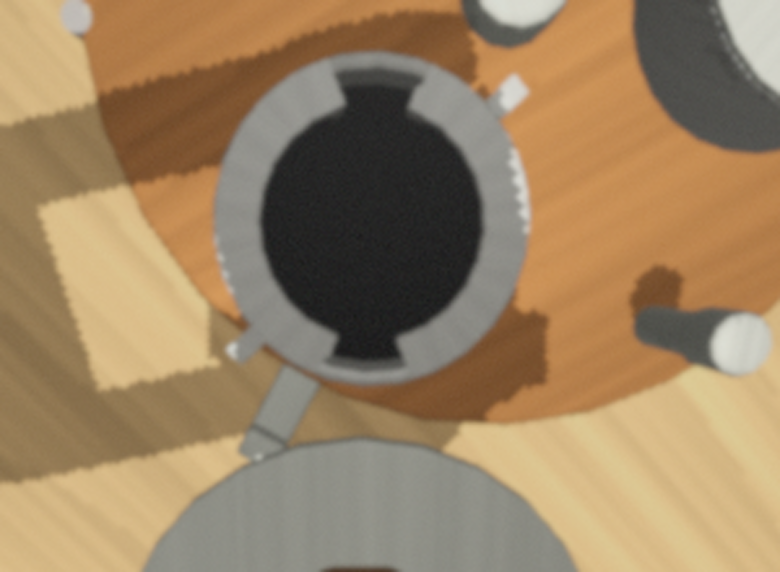

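This view shows the rim whole: it spans 215–529 by 51–385 in the crop. The notches are at about (379,88) and (366,347), and the ticks at (510,96) and (242,345). I'll fit the rim and the lid in hand.

```bash
python3 - <<'E'
from fit import *
w=load('w4')
def P(x,y,z): return atz(w,np.array(180+(x+.5)/2.6-.5),np.array((y+.5)/2.6-.5),z)
ext=np.array([P(215,218,.099),P(529,218,.099),P(372,51,.099),P(372,385,.099)])
bo=np.array([P(261,221,.099),P(484,221,.099),P(300,302,.099),P(445,302,.099),P(300,139,.099),P(445,139,.099)])
print('ext',fit(ext),'bore',fit(bo))
ang=lambda a,b:np.degrees(np.arctan2(*(a-b)[[1,0]]))
n1,n2=P(379,88,.099),P(366,347,.099);print('notch',(n1+n2)/2,ang(n1,n2),np.hypot(*(n1-n2)[:2]))
t1,t2=P(510,96,.092),P(242,345,.092);print('ticks',(t1+t2)/2,ang(t1,t2),np.hypot(*(t1-t2)[:2]))
C=cloud(w);p=w['p'];R=w['Rt']
for f in('w3','w4'):
    w=load(f);C=cloud(w);L=(C-w['p'])@w['Rt']*1000  # tool coords mm
    h=np.hypot(L[...,0],L[...,1])
    m=(np.abs(L[...,2]-33)<4)&(h<60);print(f,'z',np.median(L[m][:,2]))
    mm=m.astype(np.uint8);k=max(cv2.findContours(mm,0,cv2.CHAIN_APPROX_NONE)[0],key=cv2.contourArea)[:,0]
    Q=L[k[:,1],k[:,0]];Q=Q[(Q[:,0]>8)&(np.hypot(Q[:,0],Q[:,1])>40)];print('shoulder',fit(Q/1000))
    s=least_squares(lambda s:np.hypot(Q[:,0]-s[0],Q[:,1]-s[1])-45,[0,0],loss='soft_l1').x;print('R45',s)
    m=(np.abs(L[...,2]-1)<4)&(h<35)&(L[...,0]>3);print('bar',cv2.minAreaRect(L[m][:,:2].astype(np.float32)) if m.sum()>5 else 0, np.median(L[m][:,2]) if m.any() else 0)
E
```

```text
ext [ 0.5321 -0.0623  0.0434] bore [ 0.5326 -0.062   0.0296]
notch [ 0.5328 -0.0616  0.099 ] 44.209910972243065 0.06757980180840442
ticks [ 0.5323 -0.0617  0.092 ] -1.530529601164978 0.10086452198725596
w3 z 32.13861968433182
shoulder [-0.0014  0.      0.0443]
R45 [-2.306   0.0392]
bar ((12.229301452636719, 0.10515403747558594), (42.02482223510742, 18.63353729248047), 88.8462142944336) 0.40725414788435044
w4 z 32.135696440954774
shoulder [-0.0015  0.      0.0443]
R45 [-2.3204  0.0436]
bar ((12.347362518310547, 0.222320556640625), (18.675701141357422, 42.0853271484375), 1.1100796461105347) 0.4346228162394803
```

```bash
python3 - <<'E'
from fit import *
w=load('w4');g=cv2.cvtColor(w['pixels'],cv2.COLOR_RGB2GRAY)
v,u=np.mgrid[:400,:640]
m=((g<60)&(np.hypot(u-323,v-84)<70)).astype(np.uint8)
k=max(cv2.findContours(m,0,cv2.CHAIN_APPROX_NONE)[0],key=cv2.contourArea)[:,0]
Q=atz(w,k[:,0].astype(float),k[:,1].astype(float),.095)
print(len(Q),fit(Q))
c=fit(Q);d=Q[:,:2]-c[:2];r=np.hypot(*d.T);n=d[r>.0345];a=np.arctan2(n[:,1],n[:,0])
print('notch ang',np.degrees(np.angle(np.exp(2j*a).mean()))/2,len(n))
P=cloud(w);m=((np.abs(P[...,2]-.099)<.003)&(np.hypot(P[...,0]-.5325,P[...,1]+.062)<.052))
Z=P[m];h=cv2.convexHull((Z[:,:2]*1e3).astype(np.float32))[:,0]/1e3;print('rim hull',fit(h),len(h))
E
```

```text
279 [ 0.5321 -0.062   0.0305]
notch ang 44.88893718113267 58
rim hull [ 0.533  -0.062   0.0435] 33
```

Emit:
{"op": "servo_tool", "data": {"motion": [[[2.5,0.1,1,1,1],[5,0.2,3,2,1],[7.5,0.3,4.8,2.5,1],[8.45,0.35,4.8,2.5,1],[8.45,0.35,4.8,2.5,1]]]}}

```text
time_s: 13.6
eef_pos: [0.5343, -0.06, 0.1905]
eef_rot: [-0.0, 0.925, 0.379, -0.0]
wrist_force: [-0.7, -0.4, -1.2]
opening: 0.177
grasp_force: 59.6
```

Emit:
{"op": "servo_tool", "data": {"motion": [[[0,0,0,0,1],[0,0,0,0,1],[0,0,0,0,1]]]}}

```text
time_s: 13.9
eef_pos: [0.5341, -0.0608, 0.1915]
eef_rot: [0.001, 0.926, 0.378, 0.0]
wrist_force: [0.3, 0.2, -2.3]
opening: 0.173
grasp_force: 59.6
```

```bash
python3 - <<'E'
from h import *
go([.5338,-.0607,.1365],-45.5)
E
```

```text
pos [ 0.5341 -0.0608  0.1915] shift cm [-0.0187 -0.0331  5.4999] twist -0.09340920735633063 cur -45.59340920735632
```

Emit:
{"op": "servo_tool", "data": {"motion": [[[0,0,2,0,1],[0,0,3.2,0,1],[0,0,3.9,0,1],[0,0,3.9,0,1]]]}}

```text
time_s: 14.3
eef_pos: [0.5332, -0.0598, 0.1505]
eef_rot: [-0.001, 0.926, 0.378, -0.001]
wrist_force: [-0.4, -1.0, -1.5]
opening: 0.175
grasp_force: 59.8
```

Emit:
{"op": "servo_tool", "data": {"motion": [[[0,0,0.2,0,1],[0,0,0.4,0,1],[0,0,0.6,0,1],[0,0,0.6,0,1]]]}}

```text
time_s: 14.7
eef_pos: [0.5341, -0.0598, 0.1456]
eef_rot: [-0.0, 0.926, 0.378, -0.0]
wrist_force: [-0.3, 0.0, -2.1]
opening: 0.172
grasp_force: 59.8
```

Lugs are past the rim top with no contact force, so I'll continue down.

Emit:
{"op": "servo_tool", "data": {"motion": [[[0,0,0.2,0,1],[0,0,0.4,0,1],[0,0,0.6,0,1],[0,0,0.75,0,1],[0,0,0.75,0,1]]]}}

```text
time_s: 15.2
eef_pos: [0.534, -0.0598, 0.1378]
eef_rot: [-0.0, 0.926, 0.378, -0.0]
wrist_force: [0.8, -0.3, -1.6]
opening: 0.174
grasp_force: 59.8
```

Emit:
{"op": "servo_tool", "data": {"motion": [[[0,0,0.1,0,1],[0,0,0.15,0,1],[0,0,0.2,0,1],[0,0,0.2,0,1]]]}}

```text
time_s: 15.6
eef_pos: [0.5343, -0.06, 0.1373]
eef_rot: [0.0, 0.926, 0.379, 0.0]
wrist_force: [-5.3, 0.4, 7.9]
opening: 0.175
grasp_force: 61.2
```

Seated: contact came at TCP 0.1373, where 0.1365 was expected. Now I'll twist 45° clockwise about the lid's axis, easing off the downward press.

Emit:
{"op": "servo_tool", "data": {"motion": [[[0,0.02,-0.1,5,1],[0,0.03,-0.1,10,1],[-0.01,0.05,-0.1,15,1],[-0.01,0.07,-0.1,20,1],[-0.02,0.07,-0.1,22.5,1]]]}}

```text
time_s: 16.1
eef_pos: [0.5351, -0.061, 0.1376]
eef_rot: [0.001, 0.982, 0.189, 0.001]
wrist_force: [1.0, -1.5, -0.2]
opening: 0.176
grasp_force: 59.9
```

Emit:
{"op": "servo_tool", "data": {"motion": [[[0,0.02,0,5,1],[0,0.03,0,10,1],[-0.01,0.05,0,15,1],[-0.01,0.07,0,20,1],[-0.02,0.07,0,22.5,1]]]}}

```text
time_s: 16.6
eef_pos: [0.5353, -0.062, 0.1376]
eef_rot: [0.001, 1.0, -0.006, 0.001]
wrist_force: [0.3, -2.5, -1.1]
opening: 0.172
grasp_force: 59.8
```

Emit:
{"op": "servo_tool", "data": {"motion": [[[0,0,0,0,1],[0,0,0,0,1],[0,0,0,0,1]]]}}

```text
time_s: 16.9
eef_pos: [0.5351, -0.0618, 0.1375]
eef_rot: [0.001, 1.0, -0.004, 0.001]
wrist_force: [2.3, -5.3, 0.4]
opening: 0.174
grasp_force: 59.9
```

```bash
python3 - <<'E'
from h import *
o=ctrl.get_obs();print(o['torque'],o['wrist_force'],o['grasp_force']);go([.5325,-.062,.137],-90)
w=shot('wrist','w5');s=shot('side','s5')
out=np.zeros((400,800,3),np.uint8)
out[:400,:480]=cv2.resize(w['pixels'][0:333,120:520],(480,400))
out[:320,480:]=cv2.resize(s['pixels'][170:270,230:330],(320,320),interpolation=cv2.INTER_CUBIC)
cv2.imwrite('pics/c5.png',out[...,::-1])
E
```

```text
[-0.7743 -0.2746  0.1867] [ 2.2617 -5.3007  0.383 ] 59.932576417922974
pos [ 0.5351 -0.0618  0.1375] shift cm [-0.2629  0.0192  0.0525] twist -0.47777096971691435 cur -90.4777709697169
```

View pics/c5.png

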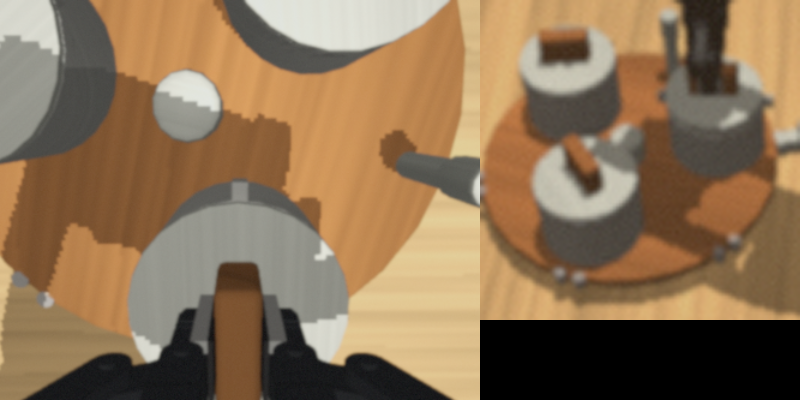

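The near tick at (240,188) lines up with the grip bar at (238,300), and the side view shows the lid seated level. The torque of 0.19 Nm matches the collar spring at half-way. I'll relieve the slight side load.

Emit:
{"op": "servo_tool", "data": {"motion": [[[0.03,0.07,0,0,1],[0.03,0.07,0,0,1],[0.03,0.07,0,0,1],[0.03,0.07,0,0,1]]]}}

```text
time_s: 17.4
eef_pos: [0.5352, -0.062, 0.1375]
eef_rot: [0.0, 1.0, -0.005, 0.0]
wrist_force: [0.9, -2.6, 3.8]
opening: 0.174
grasp_force: 60.3
```

```bash
python3 - <<'E'
from fit import *
o=ctrl.get_obs();print(o['torque'],o['wrist_force'],o['grasp_force'],o['eef_pos'],o['dq'])
# carousel angle from shut canisters' lid discs (z .131..136) in top view before/after
for f in('t2',0):
    c=load(f) if f else shot('top','t6');P=cloud(c);A=np.array([.6135,-.0413])
    for a in(76,):
        e=A+.085*np.array([np.cos(np.radians(a)),np.sin(np.radians(a))])
        m=(np.abs(P[...,2]-.117)<.006)&(np.hypot(P[...,0]-e[0],P[...,1]-e[1])<.055)
        if m.sum()>50:
            h=cv2.convexHull((P[m][:,:2]*1e3).astype(np.float32))[:,0]/1e3;q=fit(h);d=q[:2]-A;print(f,a,q,np.degrees(np.arctan2(d[1],d[0])),np.hypot(*d))
E
```

```text
[-0.5663 -0.275   0.2759] [ 0.9487 -2.5983  3.842 ] 60.31081795692444 [ 0.5352 -0.062   0.1375] [-0.0006  0.0015 -0.001  -0.0007  0.0011  0.0001]
```

```bash
python3 - <<'E'
from fit import *
A=np.array([.6135,-.0413])
for f in('t2','t6'):
    P=cloud(load(f));e=A+.085*np.array([np.cos(np.radians(76)),np.sin(np.radians(76))])
    m=(np.abs(P[...,2]-.104)<.006)&(np.hypot(P[...,0]-e[0],P[...,1]-e[1])<.055)
    h=cv2.convexHull((P[m][:,:2]*1e3).astype(np.float32))[:,0]/1e3;q=fit(h);d=q[:2]-A;print(f,m.sum(),q,np.degrees(np.arctan2(d[1],d[0])),np.hypot(*d))
E
```

```text
t2 675 [0.6349 0.0418 0.0444] 75.57826771595782 0.08581869921748196
t6 362 [0.6354 0.0423 0.044 ] 75.31579845669546 0.08642867300977247
```

The carousel hasn't moved (75.6° before, 75.3° now), and the lid is held still at the ticks. Handing in.

```bash
python3 -c "
from bench import ctrl
print(ctrl.hand_in())"
```

```text
the job is handed in; nothing more can be done
None
```

I handed the job in (no verdict was returned): the carousel is one click on with the open canister at the pointer, and the aluminium lid is seated, twisted to the half-way ticks and still held by the gripper, after about 17 s of the 64 s allowed.

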